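# Clamp a spatula with a running fit

### The arm

A 6-joint arm with a two-finger parallel gripper is mounted at the origin on a cart in front of the work surface, level with it; the furniture and walls round the work are solid. World frame = base frame: x ahead of the robot, y to its left, z up, the work surface at z = 0. Lengths are in m, angles in rad, forces in N, time in s.
With the tool pointing down it reaches from about 0.25 to 0.775 m from the base axis. Payload 4 kg.
Tool frame: the origin (TCP) lies at the very end of the fingers, on their centre line; the grasp point (between the pads) lies r.grip_point_offset behind it (r.grip_point_offset is the distance from the TCP to the grasp point, in m); x points along the fingers, y is the direction in which the jaws open and shut, and the axes are right-handed (so a half turn about x gives the same grasp; the last joint's range is limited). The gripper opens to 94 mm and grips with 3 to 60 N. Pads are 16 mm wide; open, the fingers measure 119 mm over their backs; the gripper's body (75 mm by 177 mm) begins 78 mm behind the grasp point.
Start: joints at [1.181, 0.087, 1.371, -0, 1.684, -0.103], TCP at [0.156, 0.528, 0.206] pointing down, gripper open.
Joint ranges: [-3.1, 3.1], [-0.76, 2.03], [0.27, 2.55], [-1.08, 4.22], [0.17, 2.65], [-2.57, 2.57]. Speed limits (rad/s): [2.79, 2.79, 3.14, 3.14, 3.14, 3.14].

### API

Orientations are given as a unit quaternion [w, x, y, z].
In Python, from bench import telemetry, optics, hand_in, r gives the robot as it stands.
- The arm moves only by the tool send_rows, never from a script. Its arguments are lists of equal length, an entry for each row: "xyz": the shift along the tool's x, y, z in units of 0.4 m (1.0 is 0.4 m), a list of three; "twist": the turn, a rotation vector about the tool's x, y, z in units of 180 degrees (1.0 is 180 degrees), a list of three; "claw": the gripper command: -1 is shut, 1 is fully open, values between are in proportion. In form: {"xyz": [[x, y, z], ...], "twist": [[rx, ry, rz], ...], "claw": [claw, ...]}. A call has 1 to 12 rows; each row is the pose to reach, as a shift and turn from the pose measured when the call began, along the tool's axes at that moment, turning the shorter way round; what a row does not reach only later rows make up. A row lasts 1/10 s, in which the tool goes at most 50 mm and 8.59 degrees, less where a joint would pass 70% of its speed; a pose out of reach is approached as far as the arm can. A call with a number of a shift or a turn outside -1 to 1 is refused whole. A call with a gripper value outside its range is refused whole. The fingers move at their own pace and stop on an object; "force" is the grip in N (left out, the last holds). Time passes only in rows, so rows that repeat a pose let the fingers close. It gives the time, the measured TCP pose, the force and the opening at its end, in the units of the state.
- telemetry.state(): the state, without advancing time (a new reading comes with each control period).
- optics.camera(name): name is "side" or "top"; returns the picture (480x640x3 uint8, red, green, blue); there is no depth.
- optics.camera_model(name): a dict with "fx", "fy", "cx", "cy" (pixels), "pose" (4x4, takes a point from camera to world coordinates). Camera axes: x right, y up, looking along -z (the intrinsics and any distortion apply to the point x, -y, -z); pixel columns grow to the right and rows downward; lengths in m; the calibration is good to about 2 mm. A picture is of the moment at which its call begins. camera_model takes no time and is no camera call.
- hand_in(): hands the job in, once; it reports no verdict.
The state is a dict: "t": time; "joint_positions": joint angles; "joint_velocities": joint speeds; "joint_efforts": joint torques, N m; "position": TCP position; "ee_rot": TCP orientation; "wrist_force": force on the tool from outside, world axes, zero at the start; "wrist_torque": the same for the moment, N m; "width": finger opening in m.
Only numpy, scipy, OpenCV 4.12 (cv2) and the standard library are available. Lean on these libraries where they do the work, as an engineer would, in place of code of your own. Each camera call takes 0.05 s, during which the arm holds its last target.

### The job

Pick up the steel spatula and lay it (do not drop it) in the slot of the small metal clamp, flat on both rests, about centred along the slot, with its longer, spoon-shaped end at the thumbscrew's end. Then turn the winged thumbscrew clockwise until it seats, back it off a quarter turn so the spatula can still slide, and finish while still gripping the thumbscrew there. Leave the tape roll, timer and petri dish where they are.

Things in the scene. Friction and masses are not known exactly. Their poses are not given: they have to be found in the camera images.
- spatula: loose flat steel spatula, 180 long (its x), 10 wide (its y), 8 high, 30 g, lying on the worktop; origin at the centre of its underside, near its balance point; +x end short and squarish, -x end longer and spoon-shaped; at the start +x points away from the robot within 0.5 rad; grips and rests like a bar 10 x 8 along its whole length
- clamp: fixed aluminium clamp, base plate 170 x 100 x 12 (x -85..85, y -64..36); origin on the worktop under the slot, x along the slot, +x away from the robot within 0.3 rad. The slot crosses two rests, floors at z 22, at x 45..65 and x -67..-33; between them 10 of free space under the spatula for fingers. A dark housing (x -72..-28, y -56..-28, top z 34) carries the thumbscrew
- slot (a point): middle of the slot on the rest floors (clamp frame x 0, y -1.4, z 22), axes as the clamp; the spatula's underside centre belongs here. Slot width 14.2 at the +x rest; at the other, between a fixed cheek (+y) and the sliding jaw (-y), 14.1 to 15.9 at the start, 11.4 when seated. Cheeks and jaw stand 15 above the rests, the lower 8 upright, then flared as lead-in
- wing (a point): point on the thumbscrew's vertical axis, 62 above the worktop, in the wing: an upright steel bar 36 long (this point's x), 9 thick (its y), from z 45 to z 71, free all round above z 41; it turns with the screw. It stands at clamp frame x -50, y -42
- thumbscrew (a joint): angle of the thumbscrew in rad, growing clockwise seen from above, which closes the jaw by 1.8 mm per rad; starts at 0.5 to 1.5, seats against a hard stop at 3.0; a quarter turn back from there is 1.43. Stiff: about 0.05 N m of friction, it stays where it is left
- tape_roll: roll of tape lying flat, 71 across, 19 high, origin under its centre; leave alone
- timer: small bench timer, 62 x 62 x 18, origin under its centre; leave alone
- petri: closed petri dish, 91 across, 15 high, origin under its centre; leave alone. Beyond it and the clamp stands a black computer 430 high, its nearest corner about 0.69 m ahead of the robot's base and 0.1 m to the right: keep the arm's swings in front of it
- spatula_tip (a point): the spatula's +x end, 85 from its origin along its x, 4 above its underside
Things that resemble listed ones, but are neither listed nor needed, are in the scene too. What is meant by the clamp is not red, and is the larger of those in its own colour.

How it is judged:
On the way, in this order (a step that is already met when the one before it is completed fails the run):
1. the spatula lies flat in the slot on both rests, let go, with the screw not yet turned home (x of spatula in the frame of slot between -0.025 and 0.025 m and y of spatula in the frame of slot between -0.006 and 0.006 m and z of spatula in the frame of slot between -0.003 and 0.003 m and angle between the x axis of spatula and the x axis of clamp, either way round below 0.09 rad and angle between spatula's own z axis and vertical below 0.25 rad and x of spatula_tip in the frame of slot above 0.05 m and z of spatula_tip in the frame of slot between -0.001 and 0.009 m and contact force between the fingers and spatula below 0.05 N and value of joint thumbscrew below 2.5 rad), for 0.2 s.
2. the thumbscrew is turned clockwise until it seats, the spatula in the slot (x of spatula in the frame of slot between -0.025 and 0.025 m and y of spatula in the frame of slot between -0.006 and 0.006 m and z of spatula in the frame of slot between -0.003 and 0.003 m and angle between the x axis of spatula and the x axis of clamp, either way round below 0.09 rad and angle between spatula's own z axis and vertical below 0.25 rad and x of spatula_tip in the frame of slot above 0.05 m and z of spatula_tip in the frame of slot between -0.001 and 0.009 m and value of joint thumbscrew above 2.93 rad), for 0.1 s.
At the end, for the whole second after the job is handed in: Spatula in the slot, flat on both rests (25 mm along, 6 mm across, 3 mm in height, tip 5 mm, 0.09 rad; roll 0.25 rad; +x end to the clamp's +x), untouched; thumbscrew, once seated, a quarter turn back (1.13 to 1.73 rad), still, and gripped with over 2 N (x of spatula in the frame of slot between -0.025 and 0.025 m and y of spatula in the frame of slot between -0.006 and 0.006 m and z of spatula in the frame of slot between -0.003 and 0.003 m and angle between the x axis of spatula and the x axis of clamp, either way round below 0.09 rad and angle between spatula's own z axis and vertical below 0.25 rad and x of spatula_tip in the frame of slot above 0.05 m and z of spatula_tip in the frame of slot between -0.001 and 0.009 m and contact force between the fingers and spatula below 0.05 N and value of joint thumbscrew between 1.13 and 1.73 rad and not (velocity of joint thumbscrew above 0.1 rad/s or velocity of joint thumbscrew below -0.1 rad/s) and contact force between the fingers and thumbscrew above 2 N); the arm keeps its last pose, push and grip.
It fails at once if a bystander (tape roll, timer or petri dish) was moved by more than 20 mm (distance of any of tape_roll, timer, petri from where it was at the start of the episode above 0.02 m).
It fails at once if the spatula was let go more than 25 mm above the rests (z of spatula in the frame of slot above 0.025 m and contact force between the fingers and spatula below 0.02 N).
It also fails if it takes over 51 s, if anything falls off the work surface, if the arm or the gripper's body presses on something with over 40 N, if the wrist force passes 120 N, or if a joint passes its speed limit or range.

## Working session

There is one attempt and no reset: what is moved stays moved. The work goes in short steps, Python scripts to look and compute and a tool call to move; the robot and the scene stay as the last step left them, time stands still between calls to the robot, and variables do not carry over. Pictures are saved under pics/ and viewed, and the job is handed in when it is done.

Besides the shell and the picture viewer there is one more tool, called after "Emit:" as name(argument=value, ...), one argument or row to a line, values as JSON. send_rows: Moves the arm, as the interface text tells. Shifts and turns lie within -1 to 1; 1 stands for 0.4 m of shift or 180 degrees of turn. Its arguments: {"type":"object","properties":{"xyz":{"type":"array"},"twist":{"type":"array"},"claw":{"type":"array"},"force":{"type":"number"}},"required":["xyz","twist","claw"]}

```bash
ls; mkdir -p pics
python3 - <<'E'
from bench import telemetry, optics, r
import cv2,numpy as np
s=telemetry.state(); print(s); print(r.grip_point_offset)
for n in ("side","top"):
    im=optics.camera(n); cv2.imwrite(f"pics/{n}0.png",im[:,:,::-1]); np.save(f"pics/{n}0.npy",im)
    m=optics.camera_model(n); print(n,m)
E
```

```text
pics
{'t': 0.0, 'joint_positions': array([ 1.18090947e+00,  8.79260588e-02,  1.37226303e+00, -2.33293673e-06,
        1.68362248e+00, -1.03141227e-01]), 'joint_velocities': array([ 0.00016414,  0.00126251, -0.00014858,  0.00099232,  0.00081095,
        0.0016411 ]), 'joint_efforts': array([ 1.28028954e-03, -3.40170801e+01, -3.02432299e+01,  7.20693218e-02,
        3.27658828e-02, -1.26853652e-04]), 'position': array([0.15536851, 0.52700912, 0.20431557]), 'ee_rot': array([ 0.69966057,  0.10027196,  0.70004186, -0.10179394]), 'wrist_force': array([-0.06568589,  0.24793569, -0.13393091]), 'wrist_torque': array([-0.02581457,  0.02880961, -0.0056822 ]), 'width': 0.09429606173263999}
0.0188
side {'fx': 519.960740643736, 'fy': 519.960740643736, 'cx': 323.60931600420406, 'cy': 238.85436878166257, 'pose': array([[ 0.99836548,  0.05097708, -0.02584005,  0.49601726],
       [-0.05305143,  0.6584281 , -0.75077159, -0.96384526],
       [-0.02125833,  0.75091529,  0.66005629,  0.83391165],
       [ 0.        ,  0.        ,  0.        ,  1.        ]])}
top {'fx': 474.6579270970716, 'fy': 474.6579270970716, 'cx': 317.31441566749686, 'cy': 230.46749009400853, 'pose': array([[ 8.73087445e-02,  9.75061392e-01, -2.04040352e-01,
         2.67803887e-01],
       [-9.96180540e-01,  8.57107145e-02, -1.66734848e-02,
        -1.14859956e-01],
       [ 1.23077305e-03,  2.04716769e-01,  9.78820479e-01,
         1.34881087e+00],
       [ 0.00000000e+00,  0.00000000e+00,  0.00000000e+00,
         1.00000000e+00]])}
```

View pics/top0.png

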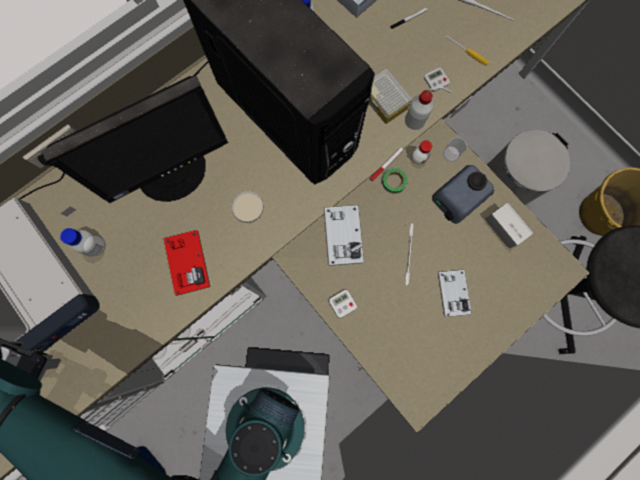

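View pics/side0.png

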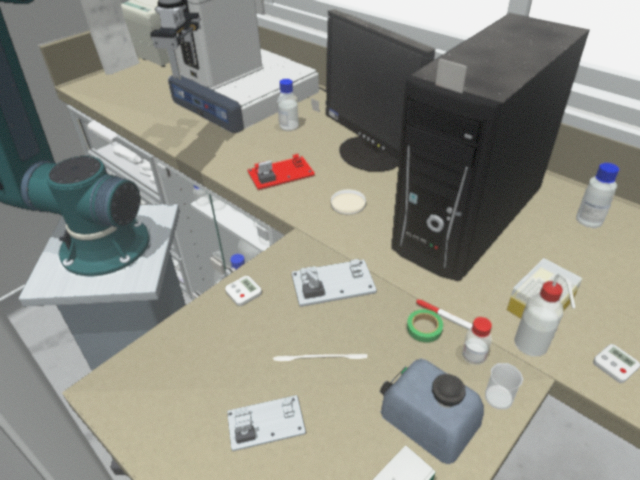

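Candidate clamps in the top view are red (187,262), grey (344,236) and a smaller grey (454,293). The one at (344,236) fits: it isn't red, and it is the larger of the two grey ones. The only spatula-like object is at (409,254). I'll confirm both in enlarged crops.

Run:
```python
import cv2,numpy as np
t=cv2.imread("pics/top0.png"); s=cv2.imread("pics/side0.png")
def crop(im,x0,y0,w,h,k,n):
    c=cv2.resize(im[y0:y0+h,x0:x0+w],None,fx=k,fy=k,interpolation=cv2.INTER_CUBIC)
    for i in range(0,w,10):
        cv2.putText(c,str(x0+i),(i*k,8),0,.3,(0,0,255),1); cv2.line(c,(i*k,10),(i*k,16),(0,0,255),1)
    for i in range(0,h,10):
        cv2.putText(c,str(y0+i),(0,i*k+3),0,.3,(0,0,255),1); cv2.line(c,(20,i*k),(26,i*k),(0,0,255),1)
    cv2.imwrite(f"pics/{n}.png",c)
crop(t,315,200,60,70,8,"c_clamp_top")
crop(t,380,215,60,75,8,"c_spat_top")
crop(s,285,250,100,60,8,"c_clamp_side")
crop(s,265,335,110,40,7,"c_spat_side")
```

```text
(no output)
```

View pics/c_clamp_top.png

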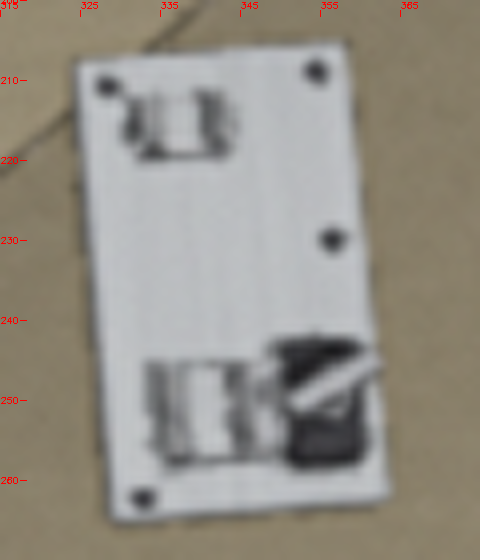

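View pics/c_spat_top.png

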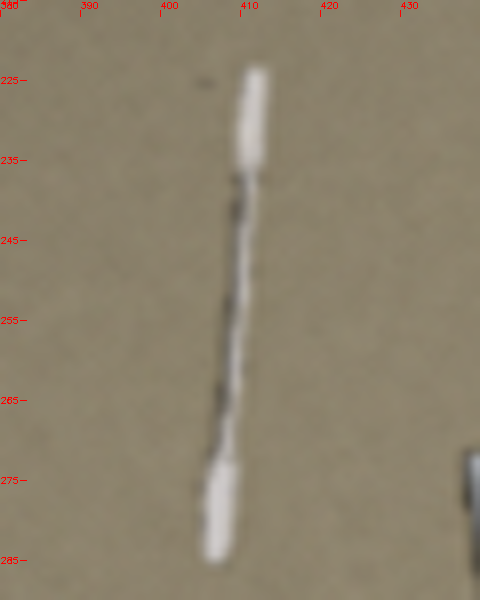

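View pics/c_clamp_side.png

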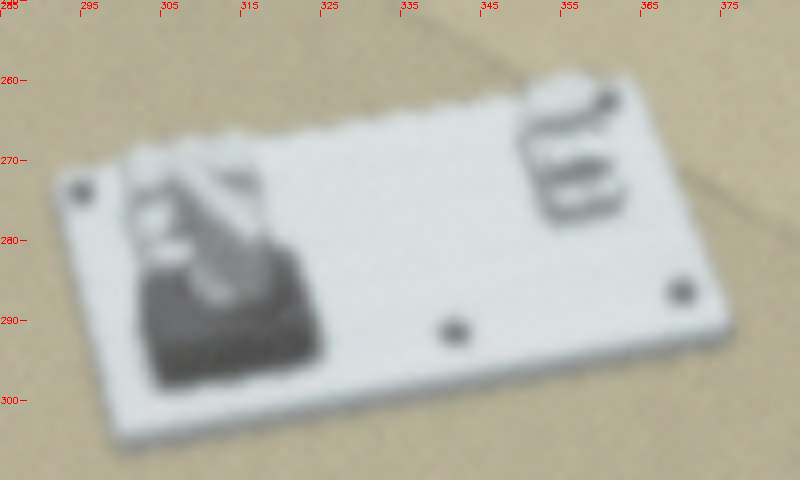

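View pics/c_spat_side.png

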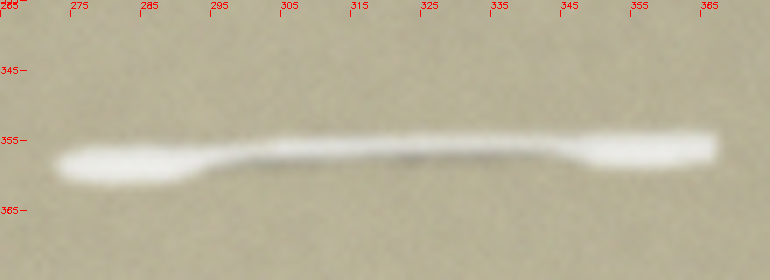

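The crops settle both. The clamp has its dark housing and wing at the robot's end, wing around (353,248) in top. The spatula's rounded spoon end is toward the robot, side (273,359), and its square end is away, side (367,356). Now I'll fit poses.

```bash
cat > h.py <<'E'
import numpy as np, pickle
from scipy.optimize import least_squares
from scipy.spatial.transform import Rotation as R
from bench import optics
M={n:optics.camera_model(n) for n in("side","top")}
def proj(n,P):
    m=M[n];T=m["pose"];p=(np.atleast_2d(P)-T[:3,3])@T[:3,:3]
    return np.c_[m["cx"]+m["fx"]*p[:,0]/-p[:,2], m["cy"]+m["fy"]*(-p[:,1])/-p[:,2]]
def ray(n,uv,z):
    m=M[n];T=m["pose"];d=T[:3,:3]@np.array([(uv[0]-m["cx"])/m["fx"],-(uv[1]-m["cy"])/m["fy"],-1]);o=T[:3,3]
    return o+d*(z-o[2])/d[2]
def fr(p,P):
    c,s=np.cos(p[2]),np.sin(p[2]);P=np.atleast_2d(P)
    return np.c_[p[0]+c*P[:,0]-s*P[:,1],p[1]+s*P[:,0]+c*P[:,1],P[:,2]]
E
python3 - <<'E'
from h import *
C=lambda x0,y0,k,l:[(x0+(a+.5)/k-.5,y0+(b+.5)/k-.5) for a,b in l]
K=np.array([[85,36,12],[85,-64,12],[-85,-64,12],[-85,36,12]])/1000
tp=np.array(C(315,200,8,[(76,58),(347,42),(390,494),(112,514)]))
sp=np.array(C(285,250,8,[(632,72),(728,322),(115,432),(62,172)]))
for sel in("both","top","side"):
    def f(p):
        e=[]
        if sel!="side": e.append(proj("top",fr(p,K))-tp)
        if sel!="top": e.append(proj("side",fr(p,K))-sp)
        return np.concatenate(e).ravel()
    q=least_squares(f,[.5,-.15,0]);print(sel,q.x,np.round(f(q.x),1))
    if sel=="both": p=q.x
# features
c=lambda n,P:np.round(proj(n,fr(p,np.array(P)/1000)),1).tolist()
print("wing top center",c("top",[[-50,-42,71]]),c("side",[[-50,-42,71]]))
print("slot +x, -x",c("top",[[55,-1.4,22],[-50,-1.4,22]]))
for z in(.004,.008):
  for n,l in(("top",C(380,215,8,[(257,68),(217,562)])),("side",C(265,335,7,[(716,148),(57,165)]))):
    a,b=[ray(n,u,z) for u in l];print(n,z,a,b,"len",np.linalg.norm(a-b),"yaw",np.arctan2(*(a-b)[[1,0]]))
E
```

```text
both [ 0.53966386 -0.15378117  0.15968696] [-0.3  0.1  0.1 -0.3  0.1  1.  -0.3  1.   0.9  0.1  1.4  0.   0.2 -0.
 -1.1 -0.3]
top [ 0.54106735 -0.15392115  0.15944065] [-0.2 -0.4  0.2 -0.8  0.2  0.5 -0.2  0.5]
side [ 0.53888294 -0.15367914  0.15970079] [ 0.5  0.1  1.1  0.  -0.2 -0.1 -1.4 -0.3]
wing top center [[356.3, 247.2]] [[312.4, 273.7]]
slot +x, -x [[337.6, 215.2], [340.6, 251.2]]
top 0.004 [ 0.594032   -0.36310902  0.004     ] [ 0.41387959 -0.35738915  0.004     ] len 0.18024318347307136 yaw -0.03173950690492249
side 0.004 [ 0.59335989 -0.36595566  0.004     ] [ 0.41247375 -0.35918219  0.004     ] len 0.18101291694282995 yaw -0.03742855387463044
top 0.008 [ 0.59306167 -0.36237063  0.008     ] [ 0.41344511 -0.35666777  0.008     ] len 0.17970706887935414 yaw -0.03173950690492263
side 0.008 [ 0.59289072 -0.36883736  0.008     ] [ 0.41287641 -0.36209654  0.008     ] len 0.1801404726725015 yaw -0.037428553874629435
```

```bash
cat >> h.py <<'E'
def tgt(pos,phi,deg=True):
    from bench import telemetry
    s=telemetry.state();w,x,y,z=s["ee_rot"];A=R.from_quat([x,y,z,w])
    B=R.from_euler("z",phi)*R.from_euler("y",np.pi/2)
    d=A.inv().apply(np.array(pos)-s["position"])/.4; t=(A.inv()*B).as_rotvec()/np.pi
    cur=(A*R.from_euler("y",-np.pi/2)).as_euler("zyx")
    print("t",round(s["t"],2),"pos",np.round(s["position"],4),"phi",np.round(cur[0],4),"width",round(s["width"],4),"F",np.round(s["wrist_force"],1),"Tq",np.round(s["wrist_torque"],3),"q",np.round(s["joint_positions"],3))
    print(" xyz",np.round(d,4),"twist",np.round(t,4),"rows>=",np.linalg.norm(d)*8, np.linalg.norm(t)*180/8.59)
CL=[.5400,-.1538,.1597]
SP=[.5087,-.3616,-.0345]
E
python3 -c "
from h import *
tgt([.3,.1,.2],-.0345);tgt([.5087,-.3616,.12],-.0345);print(fr(CL,[[-.05,-.042,.062],[0,-.0014,.022]]))
l=[(315+290/8,200+398/8),(315+382/8,200+360/8)]
a,b=[ray('top',u,.071) for u in l];print(a,b,np.arctan2(*(b-a)[[1,0]]),np.linalg.norm(b-a))
"
```

```text
t 0.1 pos [0.1554 0.5271 0.2044] phi -0.2868 width 0.0938 F [-0.3 -0.2  0.7] Tq [ 0.041 -0.002 -0.07 ] q [ 1.181  0.088  1.372  0.     1.684 -0.103]
 xyz [ 0.0127 -0.9218  0.6488] twist [-0.0803 -0.0001  0.0006] rows>= 9.01851334427364 1.682947595698523
t 0.1 pos [0.1554 0.5271 0.2044] phi -0.2868 width 0.0938 F [-0.3 -0.2  0.7] Tq [ 0.041 -0.002 -0.07 ] q [ 1.181  0.088  1.372  0.     1.684 -0.103]
 xyz [ 0.2144 -1.8807  1.4757] twist [-0.0803 -0.0001  0.0006] rows>= 19.201223352989743 1.682947595698523
[[ 0.49731517 -0.20321665  0.062     ]
 [ 0.54022263 -0.15518219  0.022     ]]
[ 0.48875139 -0.1899845   0.071     ] [ 0.50462051 -0.2203414   0.071     ] -1.0891133874783625 0.034254504032481245
```

Emit:
send_rows(
  xyz=[
    [0.005, -0.3, 0.21],
    [0.01, -0.6, 0.43],
    [0.013, -0.92, 0.65],
    [0.013, -0.92, 0.65],
    [0.013, -0.92, 0.65],
    [0.013, -0.92, 0.65],
    [0.013, -0.92, 0.65],
    [0.013, -0.92, 0.65],
    [0.013, -0.92, 0.65],
    [0.013, -0.92, 0.65],
    [0.013, -0.92, 0.65],
    [0.013, -0.92, 0.65],
  ],
  twist=[
    [-0.04, 0, 0],
    [-0.08, 0, 0],
    [-0.08, 0, 0],
    [-0.08, 0, 0],
    [-0.08, 0, 0],
    [-0.08, 0, 0],
    [-0.08, 0, 0],
    [-0.08, 0, 0],
    [-0.08, 0, 0],
    [-0.08, 0, 0],
    [-0.08, 0, 0],
    [-0.08, 0, 0],
  ],
  claw=[1, 1, 1, 1, 1, 1, 1, 1, 1, 1, 1, 1],
  force=20,
)

```text
t: 1.3
position: [0.3003, 0.1014, 0.1997]
ee_rot: [0.707, 0.012, 0.707, -0.013]
wrist_force: [-0.1, -1.1, -0.3]
width: 0.094
```

```bash
python3 -c "
from h import *
tgt(SP[:2]+[.06],SP[2])"
```

```text
t 1.3 pos [0.3003 0.1014 0.1997] phi -0.0342 width 0.094 F [-0.1 -1.1 -0.3] Tq [ 0.034  0.005 -0.008] q [ 1.470e-01 -4.550e-01  1.838e+00 -1.000e-03  1.760e+00 -1.390e+00]
 xyz [ 0.35   -1.1385  0.5607] twist [ 0.0001 -0.0004  0.0004] rows>= 10.531627447848287 0.012916703576477204
```

Emit:
send_rows(
  xyz=[
    [0.05, -0.95, 0.5],
    [0.05, -0.95, 0.5],
    [0.05, -0.95, 0.5],
    [0.05, -0.95, 0.5],
    [0.05, -0.95, 0.5],
    [0.1, -0.95, 0.5],
    [0.15, -0.95, 0.5],
    [0.15, -0.95, 0.5],
    [0.15, -0.95, 0.5],
    [0.15, -0.95, 0.5],
    [0.15, -0.95, 0.5],
  ],
  twist=[
    [0, 0, 0],
    [0, 0, 0],
    [0, 0, 0],
    [0, 0, 0],
    [0, 0, 0],
    [0, 0, 0],
    [0, 0, 0],
    [0, 0, 0],
    [0, 0, 0],
    [0, 0, 0],
    [0, 0, 0],
  ],
  claw=[0.2, 0.2, 0.2, 0.2, 0.2, 0.2, 0.2, 0.2, 0.2, 0.2, 0.2],
)

```text
t: 2.4
position: [0.4884, -0.2826, 0.1386]
ee_rot: [0.706, 0.011, 0.708, -0.01]
wrist_force: [-0.7, -0.5, 0.3]
width: 0.0565
```

```bash
python3 -c "
from h import *
tgt(SP[:2]+[.04],SP[2])"
```

```text
t 2.4 pos [ 0.4884 -0.2826  0.1386] phi -0.0301 width 0.0565 F [-0.7 -0.5  0.3] Tq [-0.024  0.005  0.014] q [-6.240e-01  1.440e-01  1.441e+00 -1.000e-03  1.560e+00 -2.165e+00]
 xyz [ 0.2462 -0.196   0.0577] twist [ 0.0014 -0.0011 -0.0003] rows>= 2.5596101391430626 0.03802962413546737
```

Emit:
send_rows(
  xyz=[
    [0.08, -0.1, 0.03],
    [0.16, -0.2, 0.058],
    [0.25, -0.196, 0.058],
    [0.25, -0.196, 0.058],
    [0.25, -0.196, 0.058],
    [0.25, -0.196, 0.058],
  ],
  twist=[
    [0, 0, 0],
    [0, 0, 0],
    [0, 0, 0],
    [0, 0, 0],
    [0, 0, 0],
    [0, 0, 0],
  ],
  claw=[0.0, -0.2, -0.3, -0.3, -0.3, -0.3],
)

```text
t: 3.0
position: [0.5107, -0.3608, 0.042]
ee_rot: [0.707, 0.009, 0.707, -0.01]
wrist_force: [0.5, 0.7, -0.5]
width: 0.0328
```

```bash
cat >> h.py <<'E'
def crop(n,x0,y0,w,h,k,name):
    import cv2
    im=optics.camera(n)[:,:,::-1]; c=np.ascontiguousarray(cv2.resize(im[y0:y0+h,x0:x0+w],None,fx=k,fy=k,interpolation=cv2.INTER_CUBIC))
    for i in range(0,w,10):
        cv2.putText(c,str(x0+i),(i*k,8),0,.3,(0,0,255),1); cv2.line(c,(i*k,10),(i*k,16),(0,0,255),1)
    for i in range(0,h,10):
        cv2.putText(c,str(y0+i),(0,i*k+3),0,.3,(0,0,255),1); cv2.line(c,(20,i*k),(26,i*k),(0,0,255),1)
    cv2.imwrite(f"pics/{name}.png",c)
E
python3 -c "
from h import *
tgt(SP[:2]+[.002],SP[2]); crop('side',250,280,130,100,6,'g1')"
```

```text
t 3.0 pos [ 0.5107 -0.3608  0.042 ] phi -0.0277 width 0.0328 F [ 0.5  0.7 -0.5] Tq [0.006 0.028 0.065] q [-7.050e-01  3.330e-01  1.408e+00 -1.000e-03  1.398e+00 -2.248e+00]
 xyz [ 0.1    -0.0018 -0.005 ] twist [0.0022 0.0001 0.0006] rows>= 0.8010687464862914 0.04733912731221233
```

View pics/g1.png

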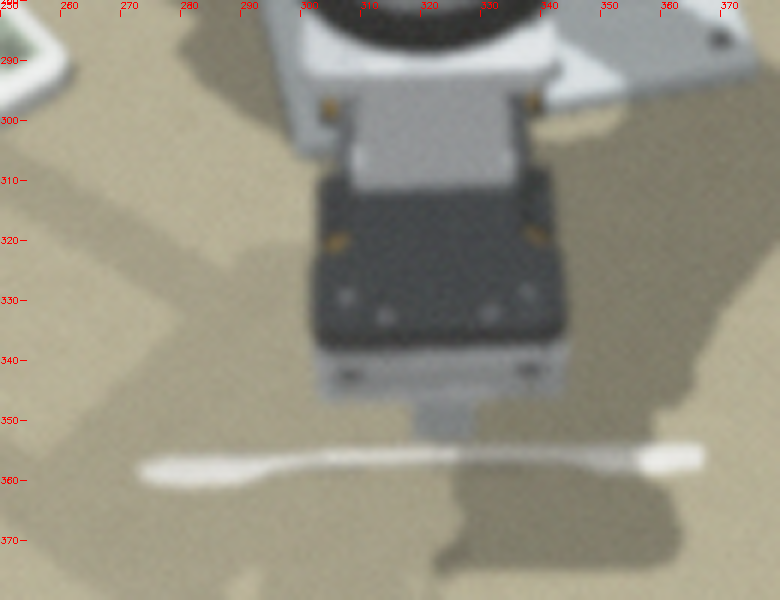

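The fingertips are at about (322,353), centred over the spatula, which spans (273,358) to (367,356). Next I descend and grip.

Emit:
send_rows(
  xyz=[
    [0.05, -0.002, -0.005],
    [0.09, -0.002, -0.005],
    [0.1, -0.002, -0.005],
    [0.1, -0.002, -0.005],
    [0.1, -0.002, -0.005],
    [0.1, -0.002, -0.005],
    [0.1, -0.002, -0.005],
    [0.1, -0.002, -0.005],
    [0.1, -0.002, -0.005],
    [0.1, -0.002, -0.005],
  ],
  twist=[
    [0.002, 0, 0],
    [0.002, 0, 0],
    [0.002, 0, 0],
    [0.002, 0, 0],
    [0.002, 0, 0],
    [0.002, 0, 0],
    [0.002, 0, 0],
    [0.002, 0, 0],
    [0.002, 0, 0],
    [0.002, 0, 0],
  ],
  claw=[-0.3, -0.3, -0.3, -0.5, -1, -1, -1, -1, -1, -1],
  force=20,
)

```text
t: 4.05
position: [0.5092, -0.3625, 0.003]
ee_rot: [0.708, 0.011, 0.706, -0.013]
wrist_force: [0.4, -0.0, 2.3]
width: 0.0057
```

```bash
python3 -c "
from h import *
tgt([.5087,-.3616,.1],SP[2])"
```

```text
t 4.05 pos [ 0.5092 -0.3625  0.003 ] phi -0.0344 width 0.0057 F [ 0.4 -0.   2.3] Tq [-0.011 -0.075 -0.004] q [-7.090e-01  3.660e-01  1.449e+00 -1.000e-03  1.323e+00 -2.245e+00]
 xyz [-0.2426  0.0015 -0.0009] twist [0.     0.0007 0.0011] rows>= 1.9407739086180285 0.026419262973380223
```

Emit:
send_rows(
  xyz=[
    [0, 0, 0],
    [0, 0, 0],
  ],
  twist=[
    [0, 0, 0],
    [0, 0, 0],
  ],
  claw=[-1, -1],
)

```text
t: 4.25
position: [0.5092, -0.3625, 0.003]
ee_rot: [0.708, 0.011, 0.706, -0.013]
wrist_force: [-0.9, 0.0, 1.6]
width: 0.006
```

```bash
python3 -c "
from h import *
tgt([.5087,-.3616,.1],SP[2]); crop('side',250,280,130,100,6,'g2')"
```

```text
t 4.25 pos [ 0.5092 -0.3625  0.003 ] phi -0.0344 width 0.006 F [-0.9  0.   1.6] Tq [-0.025 -0.04  -0.007] q [-7.090e-01  3.660e-01  1.449e+00 -1.000e-03  1.323e+00 -2.245e+00]
 xyz [-0.2426  0.0015 -0.0008] twist [0.     0.0007 0.0011] rows>= 1.9407264647873206 0.026120177938702617
```

View pics/g2.png

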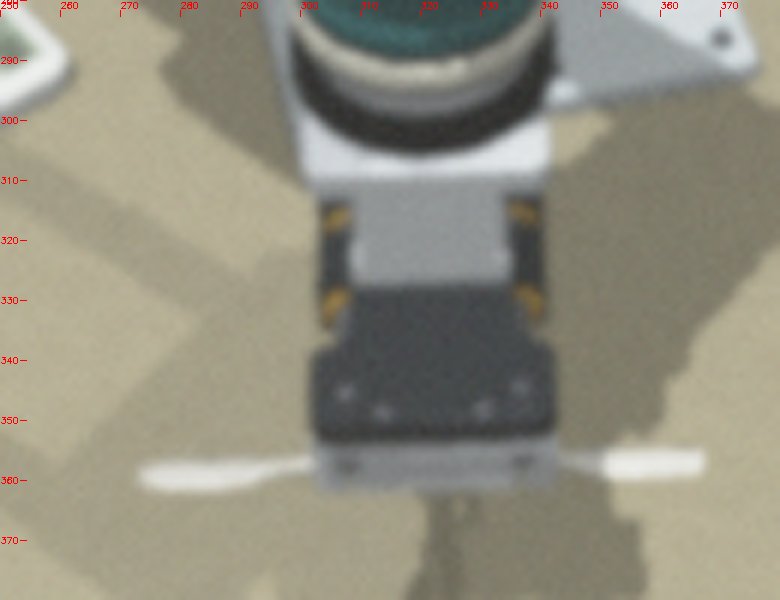

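Width reads 6 mm instead of 10 mm, though the view has the fingers straddling the spatula at (317,358). I'll lift a little to test the grip.

Emit:
send_rows(
  xyz=[
    [-0.03, 0, 0],
    [-0.07, 0, 0],
    [-0.1, 0, 0],
    [-0.1, 0, 0],
  ],
  twist=[
    [0, 0, 0],
    [0, 0, 0],
    [0, 0, 0],
    [0, 0, 0],
  ],
  claw=[-1, -1, -1, -1],
)

```text
t: 4.7
position: [0.5109, -0.3639, 0.0469]
ee_rot: [0.709, 0.009, 0.705, -0.015]
wrist_force: [-0.4, -0.8, 0.8]
width: 0.0059
```

```bash
python3 -c "
from h import *
tgt([.5087,-.3616,.1],SP[2]); crop('side',250,280,130,100,6,'g3'); crop('top',380,200,60,90,6,'g3t')"
```

```text
t 4.7 pos [ 0.5109 -0.3639  0.0469] phi -0.0344 width 0.0059 F [-0.4 -0.8  0.8] Tq [ 0.044  0.013 -0.036] q [-7.090e-01  3.270e-01  1.406e+00 -1.000e-03  1.398e+00 -2.245e+00]
 xyz [-0.1329  0.0046 -0.0046] twist [0.     0.0023 0.0024] rows>= 1.064411130027656 0.0688772916377814
```

View pics/g3.png

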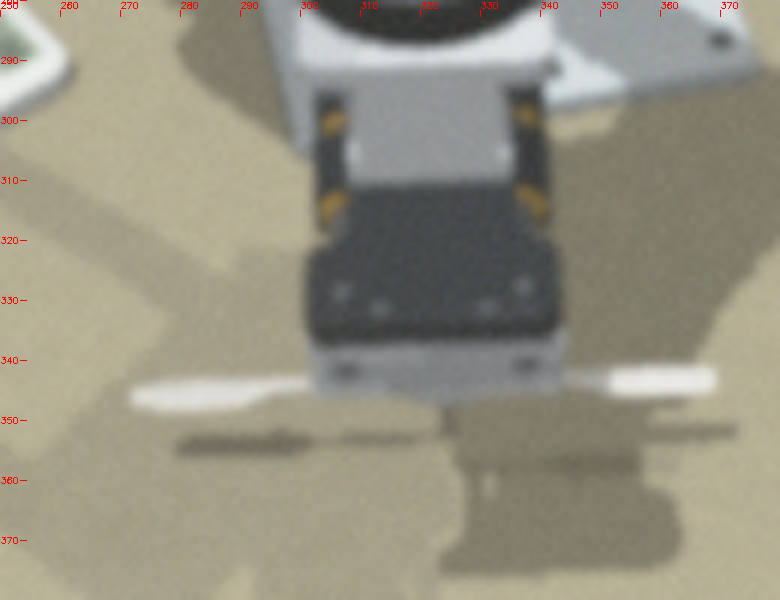

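View pics/g3t.png

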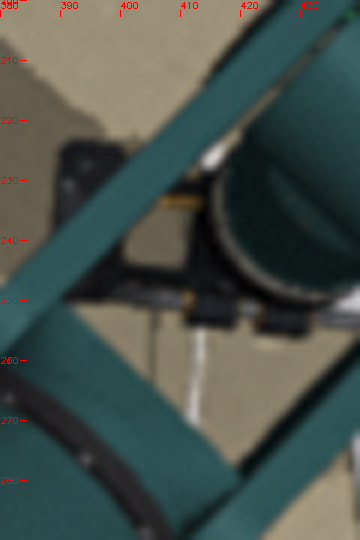

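Lifted and held, with ends in the side view at (270,346) and (368,342). I'll check the pitch and plan the transfer.

```bash
python3 -c "
from h import *
B=[.5109,-.3639,-.0344]
for dz in(.044,):
  print(proj('side',fr(B,[[.085,0,dz+.004],[-.095,0,dz+.004]])))
print(proj('side',fr([.5092,-.3625,-.0344],[[.085,0,.004],[-.095,0,.004]])))
tgt([.5402,-.1552,.11],CL[2])"
```

```text
[[369.03494505 341.8047365 ]
 [272.54150126 344.53680064]]
[[367.23445256 355.46195359]
 [273.64175532 358.11189565]]
t 4.8 pos [ 0.5095 -0.3627  0.044 ] phi -0.0344 width 0.0064 F [ 0.2  0.2 -0. ] Tq [0.02  0.049 0.029] q [-7.090e-01  3.290e-01  1.410e+00 -1.000e-03  1.397e+00 -2.245e+00]
 xyz [-0.167   0.5204  0.0594] twist [-0.0618  0.001   0.0015] rows>= 4.398359814873054 1.2949288898202944
```

Emit:
send_rows(
  xyz=[
    [-0.08, 0, 0],
    [-0.167, 0.02, 0],
    [-0.167, 0.12, 0.015],
    [-0.167, 0.22, 0.03],
    [-0.167, 0.32, 0.04],
    [-0.167, 0.42, 0.05],
    [-0.167, 0.5, 0.058],
    [-0.167, 0.52, 0.059],
    [-0.167, 0.52, 0.059],
    [-0.167, 0.52, 0.059],
    [-0.167, 0.52, 0.059],
  ],
  twist=[
    [0, 0, 0],
    [0, 0, 0],
    [-0.01, 0, 0],
    [-0.02, 0, 0],
    [-0.03, 0, 0],
    [-0.045, 0.001, 0.001],
    [-0.062, 0.001, 0.001],
    [-0.062, 0.001, 0.001],
    [-0.062, 0.001, 0.001],
    [-0.062, 0.001, 0.001],
    [-0.062, 0.001, 0.001],
  ],
  claw=[-1, -1, -1, -1, -1, -1, -1, -1, -1, -1, -1],
)

```text
t: 5.9
position: [0.5398, -0.1568, 0.1097]
ee_rot: [0.705, -0.057, 0.705, 0.055]
wrist_force: [-0.8, -0.2, -0.3]
width: 0.0059
```

```bash
python3 -c "
from h import *
tgt([.5402,-.1552,.055],CL[2]); crop('side',265,190,130,125,6,'p1'); crop('top',300,180,90,90,6,'p1t')
B=[.5402,-.1552,.1597];print(proj('side',fr(B,[[.085,0,.111],[-.095,0,.111]])),proj('top',fr(B,[[.085,0,.111],[-.095,0,.111]])))
"
```

```text
t 5.9 pos [ 0.5398 -0.1568  0.1097] phi 0.1584 width 0.0059 F [-0.8 -0.2 -0.3] Tq [0.116 0.006 0.007] q [-3.820e-01  1.520e-01  1.490e+00 -2.000e-03  1.499e+00 -2.111e+00]
 xyz [0.1368 0.004  0.0018] twist [-0.0004 -0.0003  0.0006] rows>= 1.0953169163114609 0.01680501115863117
[[370.8070709  236.47680383]
 [286.60921061 249.95884304]] [[338.13179209 196.55401299]
 [343.69253278 262.43919822]]
```

View pics/p1.png

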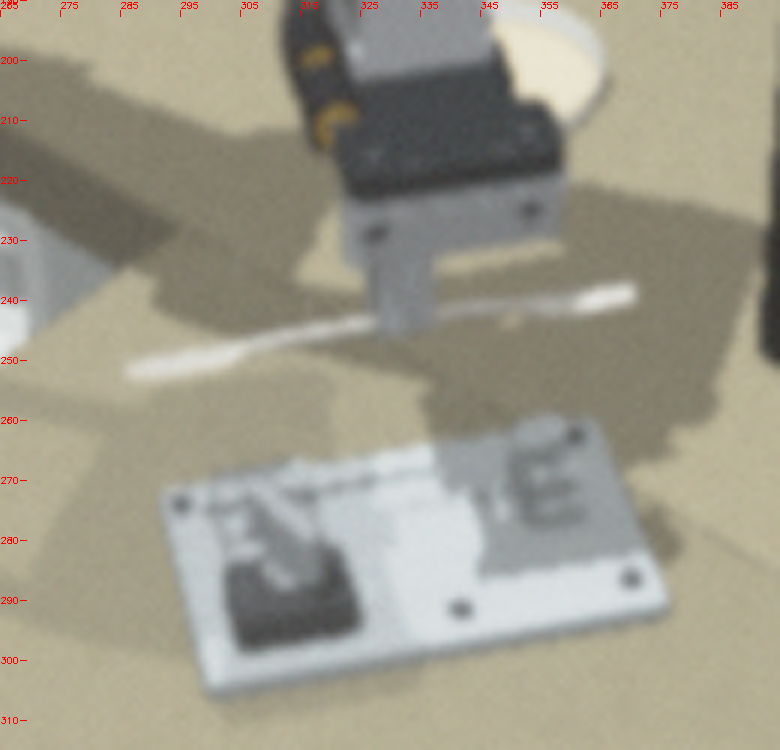

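View pics/p1t.png

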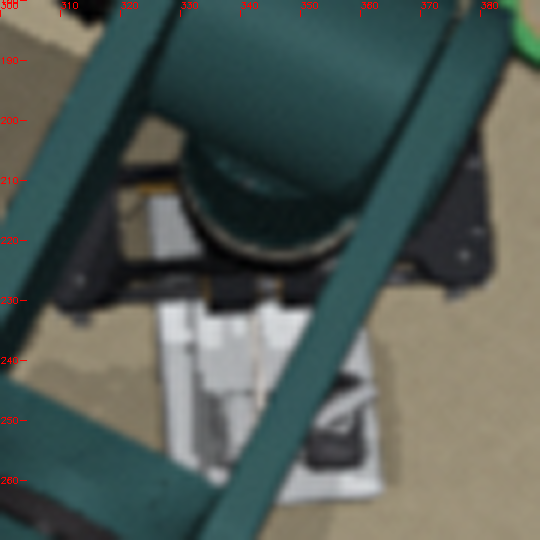

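```bash
python3 -c "
from h import *
tgt([.5402,-.1552,.055],CL[2])
B=[.5402,-.1552,.1597]
print('tip',proj('side',fr(B,[[0,-.005,.110],[0,-.015,.110],[-.008,-.005,.110],[.008,-.005,.11]])))
B=[.5092,-.3627,-.0344]
print('tip lift',proj('side',fr(B,[[0,-.005,.045],[0,-.015,.045]])))
print('tip down',proj('side',fr(B,[[0,-.005,.003],[0,-.015,.003]])))
crop('side',265,190,130,125,6,'p2')
"
```

```text
t 6.0 pos [ 0.5398 -0.1567  0.1098] phi 0.1583 width 0.0057 F [ 0.6 -0.5 -0.3] Tq [ 0.041  0.02  -0.031] q [-3.820e-01  1.520e-01  1.490e+00 -2.000e-03  1.499e+00 -2.111e+00]
 xyz [0.1371 0.0038 0.0015] twist [-0.0004 -0.0002  0.0006] rows>= 1.0971760371776436 0.015434816305278145
tip [[332.09076927 244.67612665]
 [333.1701535  247.82097934]
 [328.34029301 245.27880945]
 [335.83322083 244.07473337]]
tip lift [[322.60761841 345.79630074]
 [322.70086324 350.20159649]]
tip down [[323.10143429 359.27950466]
 [323.19581646 363.6637281 ]]
```

View pics/p2.png

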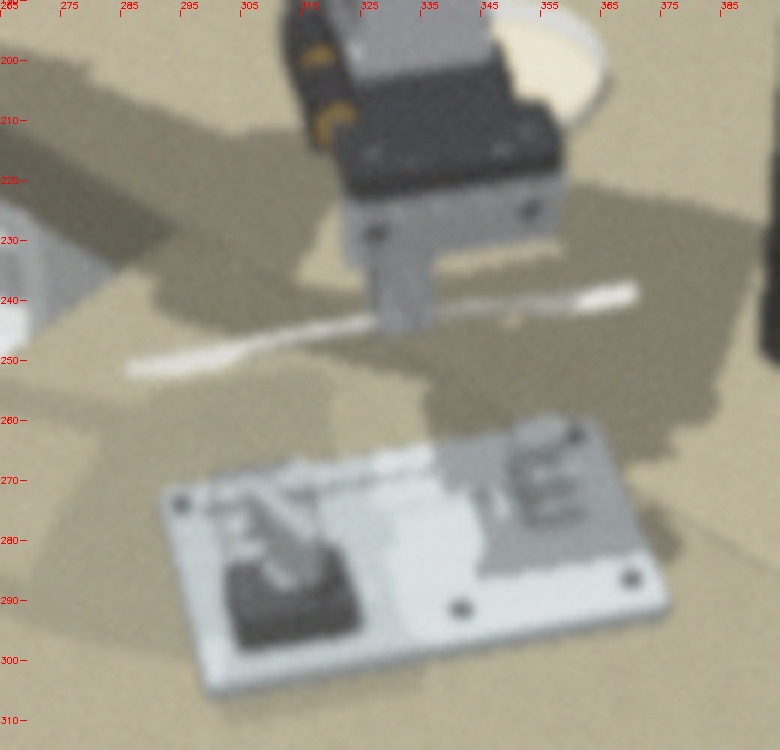

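Fingertip at (332,245.5), as predicted. The spatula ends at (285.7,252) and (370.7,239) are level and aligned to within about 2 px. I'll correct y by 1.5 mm and go down to just above the cheeks.

Emit:
send_rows(
  xyz=[
    [0.03, 0.004, 0.0015],
    [0.07, 0.004, 0.0015],
    [0.11, 0.004, 0.0015],
    [0.137, 0.004, 0.0015],
    [0.137, 0.004, 0.0015],
    [0.137, 0.004, 0.0015],
    [0.137, 0.004, 0.0015],
  ],
  twist=[
    [0, 0, 0],
    [0, 0, 0],
    [0, 0, 0],
    [0, 0, 0],
    [0, 0, 0],
    [0, 0, 0],
    [0, 0, 0],
  ],
  claw=[-1, -1, -1, -1, -1, -1, -1],
)

```text
t: 6.75
position: [0.5409, -0.1553, 0.056]
ee_rot: [0.705, -0.057, 0.704, 0.055]
wrist_force: [0.0, 0.4, -0.6]
width: 0.0059
```

```bash
python3 -c "
from h import *
tgt([.5402,-.1552,.025],CL[2]); crop('side',270,220,115,90,7,'p3'); crop('top',300,190,90,90,6,'p3t')
B=[.5402,-.1552,.1597];print(proj('side',fr(B,[[.085,0,.056],[-.095,0,.056]])),proj('top',fr(B,[[.085,0,.056],[-.095,0,.056]])))
"
```

```text
t 6.75 pos [ 0.5409 -0.1553  0.056 ] phi 0.1585 width 0.0059 F [ 0.   0.4 -0.6] Tq [ 0.042 -0.062 -0.016] q [-3.790e-01  1.900e-01  1.557e+00 -2.000e-03  1.392e+00 -2.108e+00]
 xyz [ 0.0775  0.0006 -0.0017] twist [-0.0004  0.0003  0.0009] rows>= 0.6203612472356493 0.02097698577344885
[[369.83224598 255.48938598]
 [288.37026626 268.97724493]] [[337.26997722 201.91410157]
 [342.57626973 265.22422378]]
```

View pics/p3.png

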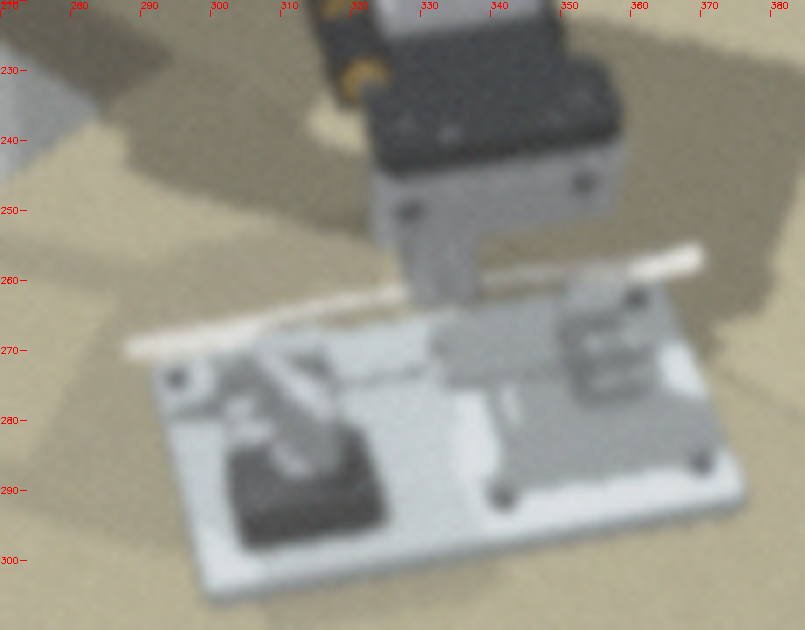

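View pics/p3t.png

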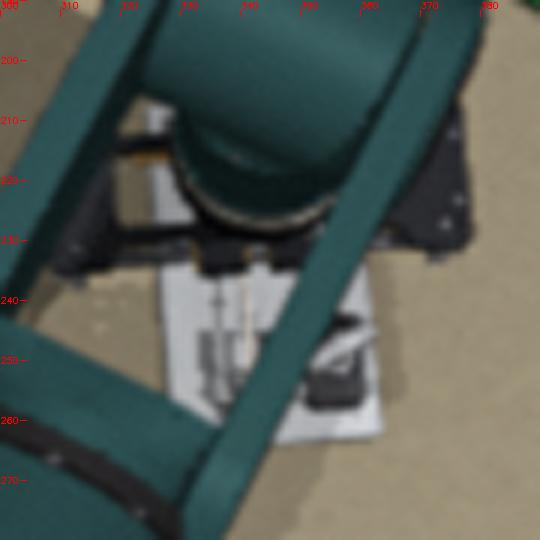

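Top shows the handle at (341.3,245), and I predicted (340.9,245). In the side view the ends are at (287.5,269.8) and (369.5,257), within 1.5 px. I'll lower slowly toward the rests.

Emit:
send_rows(
  xyz=[
    [0.02, 0.0006, -0.0015],
    [0.035, 0.0006, -0.0015],
    [0.05, 0.0006, -0.0015],
    [0.06, 0.0006, -0.0015],
    [0.067, 0.0006, -0.0015],
    [0.067, 0.0006, -0.0015],
    [0.067, 0.0006, -0.0015],
  ],
  twist=[
    [0, 0, 0],
    [0, 0, 0],
    [0, 0, 0],
    [0, 0, 0],
    [0, 0, 0],
    [0, 0, 0],
    [0, 0, 0],
  ],
  claw=[-1, -1, -1, -1, -1, -1, -1],
)

```text
t: 7.55
position: [0.5404, -0.1552, 0.0294]
ee_rot: [0.705, -0.057, 0.704, 0.055]
wrist_force: [-0.6, -0.4, -1.3]
width: 0.0063
```

```bash
python3 -c "
from h import *
tgt([.5402,-.1552,.025],CL[2])"
```

```text
t 7.55 pos [ 0.5404 -0.1552  0.0294] phi 0.1586 width 0.0063 F [-0.6 -0.4 -1.3] Tq [0.009 0.003 0.03 ] q [-3.790e-01  2.120e-01  1.587e+00 -2.000e-03  1.339e+00 -2.108e+00]
 xyz [ 0.0109 -0.     -0.0005] twist [-0.0004  0.0004  0.0009] rows>= 0.08710524027841501 0.022024752413683842
```

Emit:
send_rows(
  xyz=[
    [0.005, 0, 0],
    [0.009, 0, 0],
    [0.012, 0, 0],
    [0.012, 0, 0],
  ],
  twist=[
    [0, 0, 0],
    [0, 0, 0],
    [0, 0, 0],
    [0, 0, 0],
  ],
  claw=[-1, -1, -1, -1],
)

```text
t: 7.95
position: [0.5405, -0.1552, 0.0249]
ee_rot: [0.706, -0.057, 0.704, 0.055]
wrist_force: [-0.2, -0.3, 1.6]
width: 0.0063
```

```bash
python3 -c "
from h import *
tgt([.5402,-.1552,.025],CL[2]); crop('side',270,220,115,90,7,'p4')"
```

```text
t 7.95 pos [ 0.5405 -0.1552  0.0249] phi 0.1585 width 0.0063 F [-0.2 -0.3  1.6] Tq [0.054 0.18  0.016] q [-3.790e-01  2.170e-01  1.592e+00 -2.000e-03  1.330e+00 -2.108e+00]
 xyz [-0.0002  0.0002 -0.0007] twist [-0.0004  0.0005  0.001 ] rows>= 0.005893478044477689 0.023703436584698135
```

View pics/p4.png

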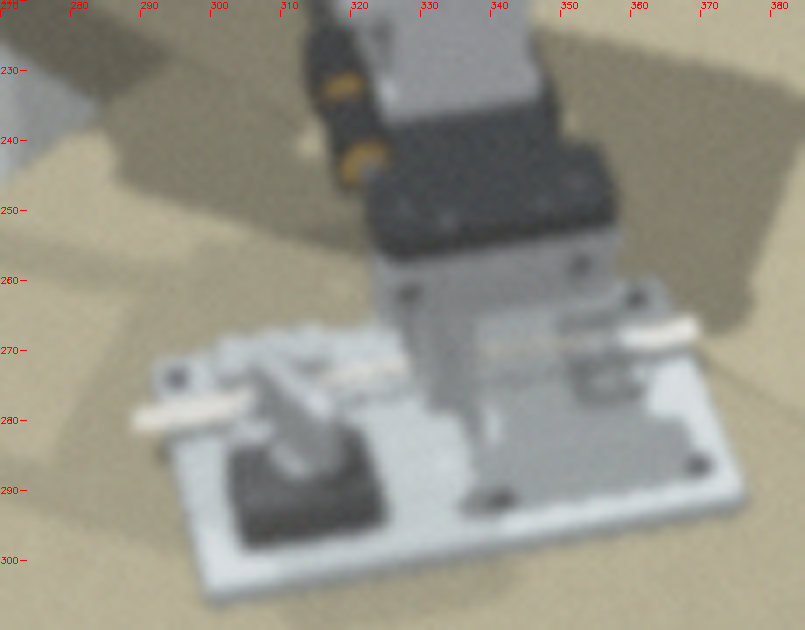

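The spatula now sits in the slot, ends at (289,280) and (368.5,267.5), with light contact showing. I'll press 1 mm more to confirm, then open.

Emit:
send_rows(
  xyz=[
    [0.003, 0, 0],
    [0.003, 0, 0],
  ],
  twist=[
    [0, 0, 0],
    [0, 0, 0],
  ],
  claw=[-1, -1],
)

```text
t: 8.2
position: [0.5405, -0.1552, 0.0248]
ee_rot: [0.706, -0.057, 0.704, 0.055]
wrist_force: [-3.1, 1.3, 6.1]
width: 0.006
```

```bash
python3 -c "
from h import *
tgt([.5402,-.1552,.025],CL[2])"
```

```text
t 8.2 pos [ 0.5405 -0.1552  0.0248] phi 0.1586 width 0.006 F [-3.1  1.3  6.1] Tq [0.19  0.525 0.007] q [-3.790e-01  2.170e-01  1.592e+00 -2.000e-03  1.330e+00 -2.108e+00]
 xyz [-0.0004  0.0002 -0.0008] twist [-0.0003  0.0006  0.001 ] rows>= 0.007297095323747739 0.025151456788015086
```

Emit:
send_rows(
  xyz=[
    [-0.001, 0, 0],
    [-0.001, 0, 0],
    [-0.001, 0, 0],
    [-0.001, 0, 0],
    [-0.001, 0, 0],
    [-0.001, 0, 0],
  ],
  twist=[
    [0, 0, 0],
    [0, 0, 0],
    [0, 0, 0],
    [0, 0, 0],
    [0, 0, 0],
    [0, 0, 0],
  ],
  claw=[-0.8, -0.6, -0.4, -0.3, -0.3, -0.3],
)

```text
t: 8.8
position: [0.5404, -0.1552, 0.0251]
ee_rot: [0.706, -0.057, 0.704, 0.055]
wrist_force: [-0.5, -0.6, 0.1]
width: 0.0329
```

```bash
python3 -c "
from h import *
tgt([.5402,-.1552,.15],CL[2])"
```

```text
t 8.8 pos [ 0.5404 -0.1552  0.0251] phi 0.1586 width 0.0329 F [-0.5 -0.6  0.1] Tq [0.04  0.001 0.014] q [-3.790e-01  2.160e-01  1.592e+00 -2.000e-03  1.331e+00 -2.108e+00]
 xyz [-3.123e-01 -8.000e-04 -1.000e-04] twist [-0.0003  0.0005  0.001 ] rows>= 2.4986058203805324 0.023809068595562265
```

Emit:
send_rows(
  xyz=[
    [-0.05, 0, 0],
    [-0.15, 0, 0],
    [-0.25, 0, 0],
    [-0.3, 0, 0],
    [-0.3, 0, 0],
    [-0.3, 0, 0],
  ],
  twist=[
    [0, 0, 0],
    [0, 0, 0],
    [0, 0, 0],
    [-0.04, 0, 0],
    [-0.08, 0, 0],
    [-0.12, 0, 0],
  ],
  claw=[-0.3, -0.3, -0.3, -0.3, -0.3, -0.3],
)

```text
t: 9.4
position: [0.5409, -0.1552, 0.1466]
ee_rot: [0.683, -0.191, 0.68, 0.187]
wrist_force: [0.9, 0.2, -0.4]
width: 0.0325
```

```bash
python3 -c "
from h import *
tgt([.497,-.2040,.12],-1.089); crop('side',270,240,115,70,7,'p5'); crop('top',300,190,90,90,6,'p5t')
print(proj('side',fr([.5402,-.1552,.1597],[[.085,0,.026],[-.095,0,.026]])))"
```

```text
t 9.4 pos [ 0.5409 -0.1552  0.1466] phi 0.5408 width 0.0325 F [ 0.9  0.2 -0.4] Tq [ 0.057 -0.004  0.035] q [-3.790e-01  1.300e-01  1.441e+00 -2.000e-03  1.565e+00 -2.491e+00]
 xyz [ 0.0665 -0.0478 -0.1571] twist [0.5188 0.002  0.0009] rows>= 1.417003638188459 10.870713427061936
[[369.32637815 265.35562303]
 [289.28305413 278.83483612]]
```

View pics/p5.png

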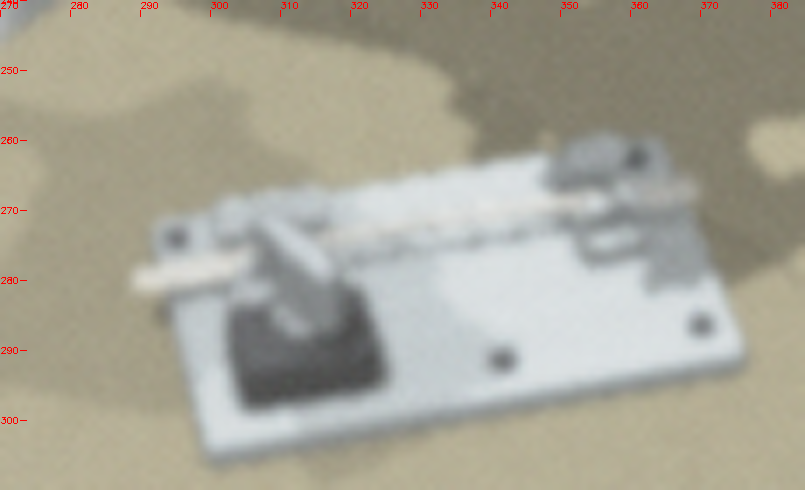

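View pics/p5t.png

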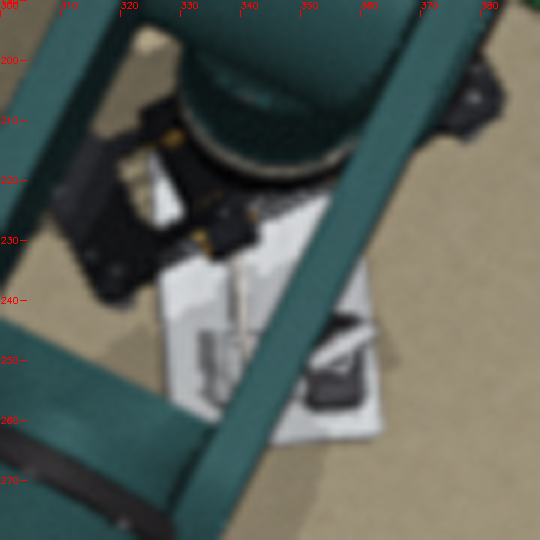

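The spatula is released and lying in the slot, ends at (289,279.8) and (368.7,267.5). My turn went the wrong way: positive twist is clockwise. I'll refine the wing's heading from the side view.

```bash
python3 -c "
from h import *
a,b=[ray('side',(270+(u+.5)/7-.5,240+(v+.5)/7-.5),.071) for u,v in((264,226),(325,274))];print(a,b,np.arctan2(*(b-a)[[1,0]]),np.linalg.norm(b-a),(a+b)/2)
tgt([.497,-.2040,.12],-1.089)
for ph in (-.99,-1.09,-1.19):
  d=np.array([np.cos(ph),np.sin(ph),0])*.018;c=np.array([.4973,-.2032,.071]);print(ph,proj('side',[c-d,c+d]).round(1).tolist(),proj('top',[c-d,c+d]).round(1).tolist())
"
```

```text
[ 0.48658874 -0.1970548   0.071     ] [ 0.50380441 -0.21820257  0.071     ] -0.887537895563028 0.02726916783242875 [ 0.49519658 -0.20762868  0.071     ]
t 9.5 pos [ 0.5403 -0.1549  0.1453] phi 0.5353 width 0.0329 F [ 0.9 -0.7 -0.1] Tq [0.078 0.06  0.032] q [-3.790e-01  1.310e-01  1.442e+00 -2.000e-03  1.565e+00 -2.485e+00]
 xyz [ 0.0633 -0.0501 -0.1557] twist [0.517  0.0011 0.0008] rows>= 1.4029560363621127 10.834479939632672
-0.99 [[307.6, 268.8], [317.6, 278.6]] [[350.5, 250.2], [362.0, 244.0]]
-1.09 [[308.3, 268.5], [316.9, 279.0]] [[350.3, 249.6], [362.3, 244.6]]
-1.19 [[309.1, 268.2], [316.1, 279.3]] [[350.0, 249.0], [362.6, 245.2]]
```

Emit:
send_rows(
  xyz=[
    [0, -0.01, -0.03],
    [0, -0.03, -0.07],
    [0, -0.05, -0.11],
    [0.03, -0.05, -0.156],
    [0.063, -0.05, -0.156],
    [0.063, -0.05, -0.156],
    [0.063, -0.05, -0.156],
    [0.063, -0.05, -0.156],
    [0.063, -0.05, -0.156],
    [0.063, -0.05, -0.156],
    [0.063, -0.05, -0.156],
    [0.063, -0.05, -0.156],
  ],
  twist=[
    [0.047, 0, 0],
    [0.094, 0, 0],
    [0.14, 0, 0],
    [0.188, 0, 0],
    [0.235, 0, 0],
    [0.282, 0, 0],
    [0.33, 0, 0],
    [0.376, 0, 0],
    [0.42, 0, 0],
    [0.47, 0.001, 0.001],
    [0.512, 0.001, 0.001],
    [0.512, 0.001, 0.001],
  ],
  claw=[-0.3, -0.3, -0.3, -0.3, -0.3, -0.3, -0.3, -0.3, -0.3, -0.3, -0.3, -0.3],
)

```text
t: 10.7
position: [0.4967, -0.204, 0.1198]
ee_rot: [0.607, 0.362, 0.608, -0.362]
wrist_force: [-0.9, 0.0, 0.9]
width: 0.0331
```

```bash
python3 -c "
from h import *
tgt([.497,-.2036,.046],-1.08); crop('side',270,200,115,100,7,'w1')"
```

```text
t 10.7 pos [ 0.4967 -0.204   0.1198] phi -1.0753 width 0.0331 F [-0.9  0.   0.9] Tq [-0.084  0.04   0.018] q [-4.960e-01  9.100e-02  1.537e+00  1.000e-03  1.514e+00 -9.910e-01]
 xyz [ 0.1845  0.001  -0.0003] twist [ 0.0015 -0.0002 -0.0001] rows>= 1.4757011504991455 0.03183129801411167
```

View pics/w1.png

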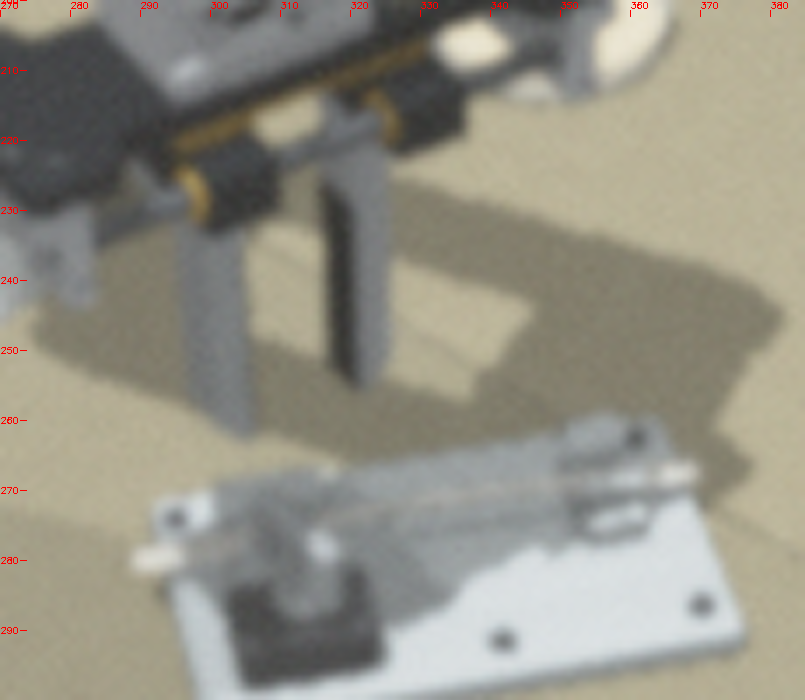

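The jaws straddle the wing, with fingertips at about (305,261) and (321,255) and the wing below at (313,274). I'll descend and grip.

Emit:
send_rows(
  xyz=[
    [0.08, 0.001, 0],
    [0.15, 0.001, 0],
    [0.184, 0.001, 0],
    [0.184, 0.001, 0],
    [0.184, 0.001, 0],
    [0.184, 0.001, 0],
    [0.184, 0.001, 0],
    [0.184, 0.001, 0],
    [0.184, 0.001, 0],
    [0.184, 0.001, 0],
    [0.184, 0.001, 0],
  ],
  twist=[
    [0, 0, 0],
    [0, 0, 0],
    [0, 0, 0],
    [0, 0, 0],
    [0, 0, 0],
    [0, 0, 0],
    [0, 0, 0],
    [0, 0, 0],
    [0, 0, 0],
    [0, 0, 0],
    [0, 0, 0],
  ],
  claw=[-0.3, -0.3, -0.3, -0.3, -0.5, -0.7, -1, -1, -1, -1, -1],
  force=20,
)

```text
t: 11.85
position: [0.4974, -0.2047, 0.0478]
ee_rot: [0.608, 0.361, 0.607, -0.361]
wrist_force: [-2.1, -1.8, 4.7]
width: 0.0085
```

```bash
python3 -c "
from h import *
tgt([.497,-.2036,.046],-1.08); crop('side',270,200,115,100,7,'w2')"
```

```text
t 11.85 pos [ 0.4974 -0.2047  0.0478] phi -1.0724 width 0.0085 F [-2.1 -1.8  4.7] Tq [-0.334  0.507  0.038] q [-4.950e-01  1.450e-01  1.627e+00 -1.000e-03  1.368e+00 -9.940e-01]
 xyz [ 0.0045  0.0004 -0.0029] twist [ 0.0024  0.0006 -0.0001] rows>= 0.042845563443319905 0.05221080812500889
```

View pics/w2.png

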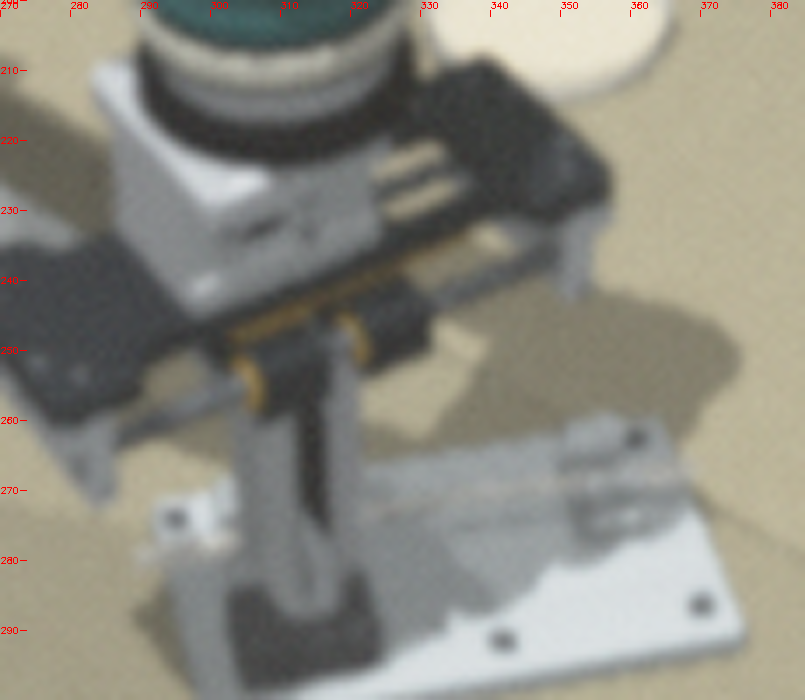

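The wing is gripped (width 8.5 mm) and the screw body is visible between the fingers at (314,280). Turning clockwise now.

Emit:
send_rows(
  xyz=[
    [0, 0, 0],
    [0, 0, 0],
    [0, 0, 0],
    [0, 0, 0],
    [0, 0, 0],
    [0, 0, 0],
    [0, 0, 0],
  ],
  twist=[
    [0.03, 0, 0],
    [0.06, 0, 0],
    [0.09, 0, 0],
    [0.12, 0, 0],
    [0.15, 0, 0],
    [0.18, 0, 0],
    [0.18, 0, 0],
  ],
  claw=[-1, -1, -1, -1, -1, -1, -1],
)

```text
t: 12.6
position: [0.4968, -0.2048, 0.0478]
ee_rot: [-0.483, -0.516, -0.483, 0.517]
wrist_force: [-2.9, -0.7, 2.2]
width: 0.0088
```

```bash
python3 -c "
from h import *
tgt([.497,-.2036,.046],-1.7); crop('side',270,200,115,100,7,'w3')"
```

```text
t 12.6 pos [ 0.4968 -0.2048  0.0478] phi -1.6379 width 0.0088 F [-2.9 -0.7  2.2] Tq [-0.246  0.707  0.023] q [-4.960e-01  1.440e-01  1.628e+00 -1.000e-03  1.369e+00 -4.280e-01]
 xyz [ 0.0046  0.0004 -0.003 ] twist [ 0.0198  0.0005 -0.    ] rows>= 0.04424752510702983 0.4145747848026216
```

View pics/w3.png

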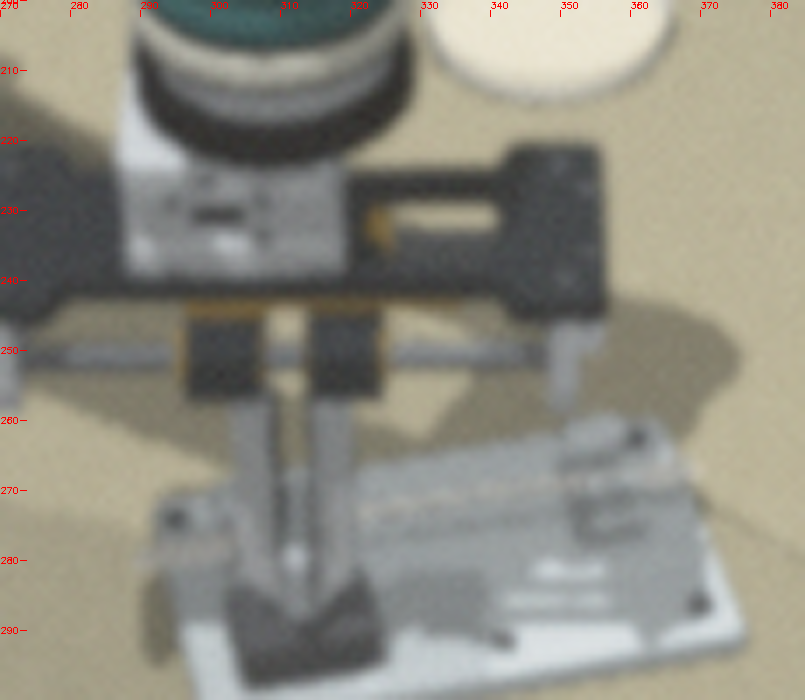

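The wing follows (now end-on between the fingers, around (311,280)), 0.57 rad turned so far. Seating needs 1.5 to 2.5 rad in all.

Emit:
send_rows(
  xyz=[
    [0, 0, 0],
    [0, 0, 0],
    [0, 0, 0],
    [0, 0, 0],
    [0, 0, 0],
    [0, 0, 0],
    [0, 0, 0],
    [0, 0, 0],
    [0, 0, 0],
  ],
  twist=[
    [0.035, 0, 0],
    [0.07, 0, 0],
    [0.105, 0, 0],
    [0.14, 0, 0],
    [0.175, 0, 0],
    [0.21, 0, 0],
    [0.24, 0, 0],
    [0.26, 0, 0],
    [0.26, 0, 0],
  ],
  claw=[-1, -1, -1, -1, -1, -1, -1, -1, -1],
)

```text
t: 13.55
position: [0.496, -0.2044, 0.0478]
ee_rot: [-0.239, -0.665, -0.239, 0.666]
wrist_force: [-4.4, 1.1, 3.9]
width: 0.009
```

```bash
python3 -c "
from h import *
tgt([.497,-.2036,.046],-2.6)"
```

```text
t 13.55 pos [ 0.496  -0.2044  0.0478] phi -2.4513 width 0.009 F [-4.4  1.1  3.9] Tq [0.064 1.026 0.002] q [-4.960e-01  1.440e-01  1.628e+00 -1.000e-03  1.371e+00  3.850e-01]
 xyz [ 0.0046  0.0001 -0.0032] twist [0.0473 0.0006 0.0002] rows>= 0.04453974852484496 0.9916594072598359
```

Emit:
send_rows(
  xyz=[
    [0, 0, 0],
    [0, 0, 0],
    [0, 0, 0],
    [0, 0, 0],
    [0, 0, 0],
  ],
  twist=[
    [0.025, 0, 0],
    [0.05, 0, 0],
    [0.075, 0, 0],
    [0.1, 0, 0],
    [0.1, 0, 0],
  ],
  claw=[-1, -1, -1, -1, -1],
)

```text
t: 14.05
position: [0.4958, -0.2041, 0.0478]
ee_rot: [-0.133, -0.694, -0.133, 0.695]
wrist_force: [-3.6, 0.8, 2.6]
width: 0.0086
```

```bash
python3 -c "
from h import *
tgt([.497,-.2036,.046],-2.6); crop('side',270,200,115,100,7,'w4')"
```

```text
t 14.05 pos [ 0.4958 -0.2041  0.0478] phi -2.7631 width 0.0086 F [-3.6  0.8  2.6] Tq [ 0.008  0.737 -0.008] q [-4.960e-01  1.440e-01  1.628e+00 -1.000e-03  1.372e+00  6.970e-01]
 xyz [ 0.0046  0.     -0.0033] twist [-0.0519  0.0007  0.0003] rows>= 0.04488581104612411 1.0882585627700743
```

View pics/w4.png

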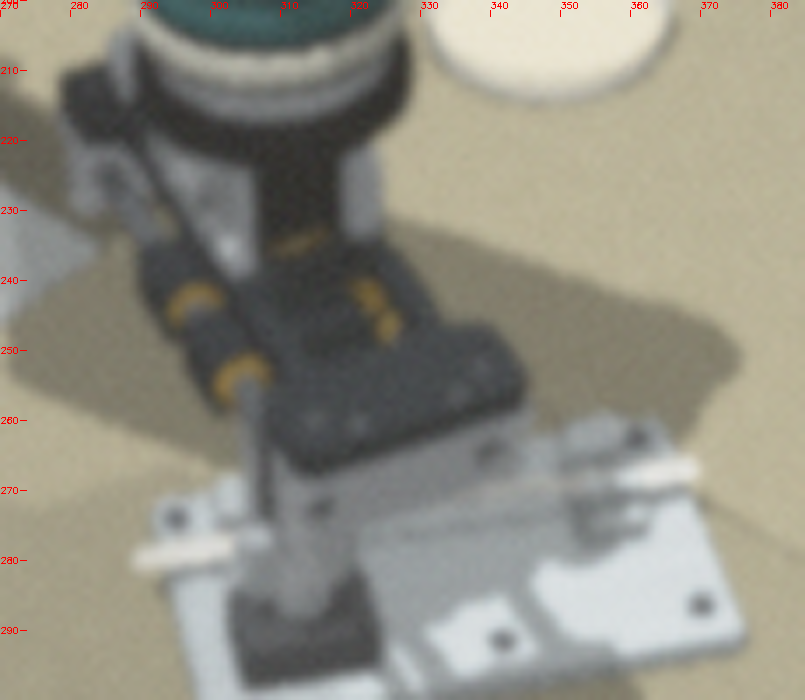

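Spatula still in place, ends at (289,280) and (368.5,267.5). 1.69 rad turned with no stop yet.

Emit:
send_rows(
  xyz=[
    [0, 0, 0],
    [0, 0, 0],
    [0, 0, 0],
    [0, 0, 0],
  ],
  twist=[
    [0.025, 0, 0],
    [0.05, 0, 0],
    [0.07, 0, 0],
    [0.07, 0, 0],
  ],
  claw=[-1, -1, -1, -1],
)

```text
t: 14.5
position: [0.496, -0.2039, 0.0478]
ee_rot: [-0.057, -0.704, -0.058, 0.705]
wrist_force: [-2.7, 0.8, 2.4]
width: 0.0106
```

```bash
python3 -c "
from h import *
tgt([.497,-.2036,.046],-2.983)"
```

```text
t 14.5 pos [ 0.496  -0.2039  0.0478] phi -2.9785 width 0.0106 F [-2.7  0.8  2.4] Tq [-0.001  0.611  0.412] q [-4.950e-01  1.440e-01  1.628e+00 -1.000e-03  1.371e+00  9.130e-01]
 xyz [ 0.0046 -0.0003 -0.0025] twist [0.0014 0.0006 0.0002] rows>= 0.04188590795161609 0.03265889800460962
```

The stop is reached: torque is 0.41 N m and the jaws have spread from 8.7 to 10.6 mm, so the pads are now about 0.12 rad past the wing. I'll hold briefly, then back off a little to find where the pads realign.

Emit:
send_rows(
  xyz=[
    [0, 0, 0],
    [0, 0, 0],
    [0, 0, 0],
  ],
  twist=[
    [0, 0, 0],
    [0, 0, 0],
    [0, 0, 0],
  ],
  claw=[-1, -1, -1],
)

```text
t: 14.8
position: [0.496, -0.2039, 0.0478]
ee_rot: [-0.058, -0.704, -0.058, 0.705]
wrist_force: [-3.2, -0.2, 2.5]
width: 0.0105
```

Emit:
send_rows(
  xyz=[
    [0, 0, 0],
    [0, 0, 0],
    [0, 0, 0],
  ],
  twist=[
    [-0.02, 0, 0],
    [-0.02, 0, 0],
    [-0.02, 0, 0],
  ],
  claw=[-1, -1, -1],
)

```text
t: 15.1
position: [0.496, -0.2039, 0.0478]
ee_rot: [-0.08, -0.702, -0.08, 0.703]
wrist_force: [-2.1, -0.5, 1.8]
width: 0.0096
```

```bash
python3 -c "
from h import *
tgt([.497,-.2036,.046],-2.86)"
```

```text
t 15.1 pos [ 0.496  -0.2039  0.0478] phi -2.9154 width 0.0096 F [-2.1 -0.5  1.8] Tq [0.017 0.625 0.222] q [-4.950e-01  1.440e-01  1.628e+00 -1.000e-03  1.371e+00  8.490e-01]
 xyz [ 0.0046 -0.0002 -0.0025] twist [-0.0176  0.0005  0.0002] rows>= 0.041718226583901466 0.36990428312632523
```

Torque falls linearly, reaching zero at φ ≈ -2.84, so that is the seat. A quarter turn back puts the tool at φ ≈ -1.26.

Emit:
send_rows(
  xyz=[
    [0, 0, 0],
    [0, 0, 0],
    [0, 0, 0],
    [0, 0, 0],
    [0, 0, 0],
    [0, 0, 0],
    [0, 0, 0],
    [0, 0, 0],
    [0, 0, 0],
    [0, 0, 0],
    [0, 0, 0],
    [0, 0, 0],
  ],
  twist=[
    [-0.035, 0, 0],
    [-0.07, 0, 0],
    [-0.105, 0, 0],
    [-0.14, 0, 0],
    [-0.175, 0, 0],
    [-0.21, 0, 0],
    [-0.245, 0, 0],
    [-0.28, 0, 0],
    [-0.315, 0, 0],
    [-0.35, 0, 0],
    [-0.38, 0, 0],
    [-0.4, 0, 0],
  ],
  claw=[-1, -1, -1, -1, -1, -1, -1, -1, -1, -1, -1, -1],
)

```text
t: 16.3
position: [0.4968, -0.2042, 0.0478]
ee_rot: [-0.478, -0.521, -0.478, 0.521]
wrist_force: [-1.3, -0.3, 0.7]
width: 0.0087
```

```bash
python3 -c "
from h import *
tgt([.497,-.2043,.0478],-1.26)"
```

```text
t 16.3 pos [ 0.4968 -0.2042  0.0478] phi -1.6576 width 0.0087 F [-1.3 -0.3  0.7] Tq [-0.192  0.242 -0.059] q [-0.495  0.144  1.628 -0.     1.37  -0.409]
 xyz [0.0001 0.0006 0.0003] twist [-0.1266  0.      0.    ] rows>= 0.005606650238015533 2.6518671710725004
```

Emit:
send_rows(
  xyz=[
    [0, 0, 0],
    [0, 0, 0],
    [0, 0, 0],
    [0, 0, 0],
    [0, 0, 0],
    [0, 0, 0],
    [0, 0, 0],
    [0, 0, 0],
  ],
  twist=[
    [-0.03, 0, 0],
    [-0.06, 0, 0],
    [-0.09, 0, 0],
    [-0.115, 0, 0],
    [-0.126, 0, 0],
    [-0.126, 0, 0],
    [-0.126, 0, 0],
    [-0.126, 0, 0],
  ],
  claw=[-1, -1, -1, -1, -1, -1, -1, -1],
)

```text
t: 17.1
position: [0.4969, -0.2042, 0.0479]
ee_rot: [0.571, 0.417, 0.571, -0.417]
wrist_force: [-1.1, 0.0, 0.7]
width: 0.0083
```

```bash
python3 -c "
from h import *
tgt([.497,-.2043,.0478],-1.26); crop('side',270,200,115,100,7,'w5'); crop('top',300,190,90,90,6,'w5t')"
```

```text
t 17.1 pos [ 0.4969 -0.2042  0.0479] phi -1.2627 width 0.0083 F [-1.1  0.   0.7] Tq [-0.076  0.346  0.003] q [-0.495  0.144  1.628  0.     1.369 -0.804]
 xyz [0.0002 0.     0.0003] twist [-0.0009  0.0001 -0.0001] rows>= 0.002740538718474247 0.018359576449666265
```

View pics/w5.png

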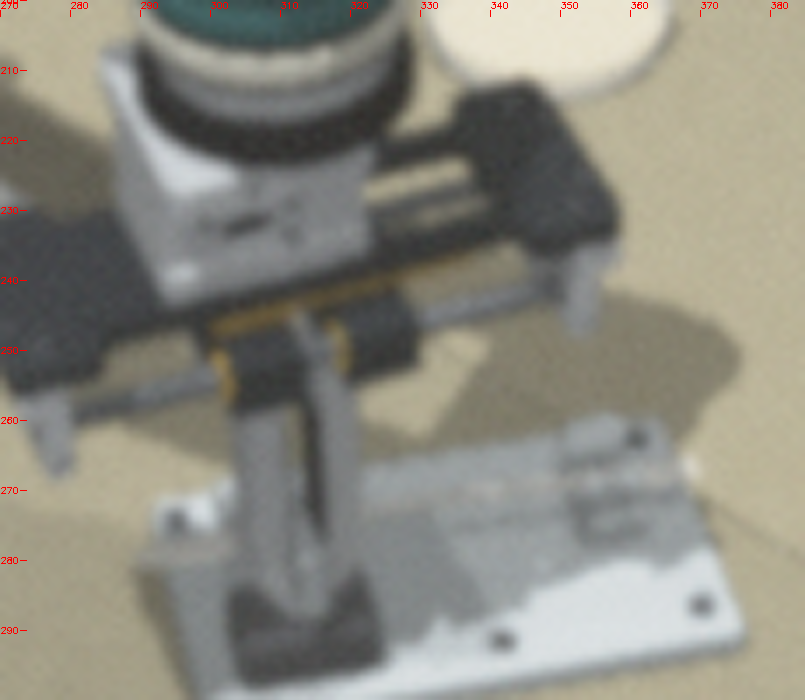

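View pics/w5t.png

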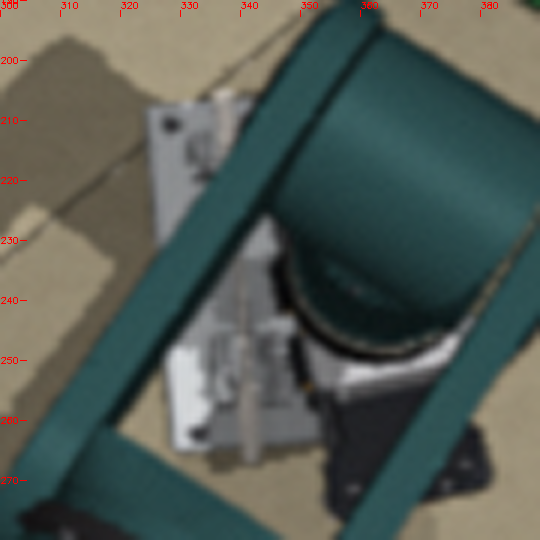

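The spatula lies in the slot, ends at top (337.5,206) and (341.7,267). The wing is still gripped, width 8.3 mm, torque ≈ 0. The tool sits 1.58 rad back from the seat, so I'm handing in.

```bash
python3 -c "
from bench import hand_in
print(hand_in())"
```

```text
the job is handed in; nothing more can be done
None
```

I laid the spatula in the slot of the larger grey clamp, turned the thumbscrew clockwise to its stop and backed it off a quarter turn. I handed in at about 17 s, still gripping the wing with 20 N set; no verdict came back.

- **Spatula:** I lowered it onto the rests and let go after feeling about 6 N of contact. The last pictures show it lying along the slot, spoon end at the thumbscrew's end and clear of the fingers.
- **Seating:** The stop came after about 1.77 rad of turning, with wrist torque rising to 0.41 N m and the wing starting to push the pads apart. I held it there for a few tenths of a second.
- **Back-off:** The tool ended 1.58 rad back from the seat, which puts the screw at about 1.42 rad. That assumes the wing followed the pads, as the pictures suggest. Torque was near zero at the end.
- **Bystanders:** The tape roll, timer and petri dish were not approached. I took no full final picture to check them.

**Readings that disagreed:**
- The finger opening read about 6 mm on the 10 mm spatula, though the grip held.
- The spatula's ends showed 1 to 2 pixels lower than predicted in the side view. I put that down to its arched shape and the calibration.
- My first turn towards the wing went the wrong way in free air, and I corrected it.

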